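Set out the bench kit in its matching trays

ROBOT

A 6-joint arm with a two-finger parallel gripper is mounted at the origin on a cart in front of the work surface, level with it; the furniture and walls round the work are solid. World frame = base frame: x ahead of the robot, y to its left, z up, the work surface at z = 0. Lengths are in m, angles in degrees, forces in N, time in s.
With the tool pointing down it reaches from about 0.35 to 0.975 m from the base axis. Payload 7.1 kg.
Tool frame: the origin (TCP) lies midway between the tips of the shut fingers; the grasp point (between the pads) lies 19 mm behind it; z points along the fingers, y is the line along which they close (so a half turn about z gives the same grasp; the last joint's range is limited). The gripper opens to 88 mm and grips with 3 to 60 N. Pads are 20 mm wide; open, the fingers measure 115 mm over their backs; the gripper's body (75 mm by 178 mm) begins 61 mm behind the grasp point.
Start: joints at [-74.714, 24.242, 93.386, -0, 62.372, -1.089], TCP at [0.176, -0.6, 0.223] pointing down, gripper open.
Joint ranges: [-172.04, 172.04], [-51.8, 120.97], [4.93, 147.93], [-75.15, 255.16], [6.16, 154.13], [-145.62, 145.62]. Speed limits (degrees/s): [136.94, 136.94, 172.46, 180, 180, 180].

INTERFACE

Orientations are given as a 3x3 rotation matrix whose columns are the frame's x, y, z axes.
In Python, from bench import arm, camera, ticket gives the robot as it stands.
- The arm moves only by the tool jog_arm, never from a script. Its argument "targets" is a list of rows, each a list of 3 entries, a list of its own where there are three numbers: the opening, from 0 (shut) to 1 (fully open), then the shift along the tool's x, y, z in mm, then the turn about the tool's z in rad. In form: [[grip, [x, y, z], spin], ...]. A call has 1 to 8 rows; each row shifts and turns the commanded pose from where the row before left it, along the tool's axes as they then stand; what a row does not reach is not made up. A row lasts 1/10 s, in which the tool goes at most 50 mm and 8.59 degrees, less where a joint would pass 70% of its speed; a pose out of reach is approached as far as the arm can. A call with a gripper value outside its range is refused whole. The fingers move at their own pace and stop on an object; "force" is the grip in N (left out, the last holds). Time passes only in rows, so rows that do not move let the fingers close. It gives the time, the measured TCP pose, the force, the opening and the grip force at its end, in the units of the state.
- arm.sense(): the state, without advancing time (a new reading comes with each control period).
- camera(name): name is "scene" or "top"; returns a dict with "frame" (480x640x3 uint8, red, green, blue), "z_map" (480x640 float32, m along the optical axis (not along the pixel's ray), 0 where there is no reading), "vertical_fov" (degrees; the focal length in pixels is half the picture's height over the tangent of half this angle, whatever the lens; pixels are square), "cx", "cy" (the principal point, pixels), "R" (3x3) and "t" (3): a world point X has camera coordinates R X + t. Camera axes: x right, y down, z forward; pixel columns grow to the right and rows downward; lengths in m; the calibration is good to about 2 mm. A picture is of the moment at which its call begins.
- ticket.sign_off(): hands the job in; it is judged then, once.
The state is a dict: "clock": time; "joint_pos": joint angles; "qd": joint speeds; "effort": joint torques, N m; "eef_pos": TCP position; "ee_rot": TCP orientation; "wrist_force": force on the tool from outside, world axes, zero at the start; "moment": the same for the moment, N m; "width": finger opening in m; "grip_force": force on a finger pad.
Only numpy, scipy, OpenCV 4.12 (cv2) and the standard library are available. Lean on these libraries where they do the work, as an engineer would, in place of code of your own. Each camera call takes 0.05 s, during which the arm holds its last target. There are 200 camera calls.

TASK

Set out the kit for the next run: put each of the four things (the two blue-capped bottles behind the rail of the bench riser, the bench timer and the small carton) into the low grey tray that matches its outline and size, so that each stands or lies flat on the tray's floor, inside the rim. Lift the bottles up over the riser's rail, keep them upright and set them down rather than dropping them.

Things in the scene. Friction and masses are not known exactly. Their poses are not given: they have to be found in the camera images.
- bottle_large: The larger of two closed white bottles with blue caps: body 70 mm in diameter, 145 mm tall, about 0.4 kg; the cap is 46 mm in diameter and spans 123 to 145 mm above the underside. Grasp it from above by the cap. Stands upright at the start on the riser's board behind the rail. Origin at the centre of its underside, z up. Belongs in tray_round_large.
- bottle_small: The smaller of two closed white bottles with blue caps: body 56 mm in diameter, 111 mm tall, about 0.24 kg; the cap is 43 mm in diameter and spans 89 to 111 mm above the underside. Grasp it from above by the cap. Stands upright at the start on the riser's board behind the rail. Origin at the centre of its underside, z up. Belongs in tray_round_small.
- timer: Flat square bench timer with three small buttons, 64 x 64 mm, 20 mm high at the display (sides 18 mm high), about 0.06 kg, lying on the bench. Origin at the centre of its underside; x and y along its sides, z up. Grasp it across its 64 mm width with the fingertips at least 9 mm above its underside, so that they stay clear of the tray's rim. Belongs in tray_square, any way round.
- carton: Small closed rectangular carton, white with a dark lower band, 51 mm (its x) by 76 mm (its y), 45 mm high, lying on the bench. Origin at the centre of its underside, z up. Grasp it across its 51 mm width. Belongs in tray_oblong, long side along the tray's long side, either way round.
- tray_round_large: Low open tray of plain grey plastic, fixed to the bench; floor 2 mm thick, rim 4 mm wide and 7 mm high over the bench (5 mm over the tray's floor). Origin at the centre of its underside, z up. Round, 85 mm inside and 93 mm outside diameter; for the larger bottle.
- tray_round_small: Low open tray of plain grey plastic, fixed to the bench; floor 2 mm thick, rim 4 mm wide and 7 mm high over the bench (5 mm over the tray's floor). Origin at the centre of its underside, z up. Round, 70 mm inside and 78 mm outside diameter; for the smaller bottle.
- tray_square: Low open tray of plain grey plastic, fixed to the bench; floor 2 mm thick, rim 4 mm wide and 7 mm high over the bench (5 mm over the tray's floor). Origin at the centre of its underside, z up. Square, 79 x 79 mm inside, 87 x 87 mm outside; x and y along its sides; for the timer.
- tray_oblong: Low open tray of plain grey plastic, fixed to the bench; floor 2 mm thick, rim 4 mm wide and 7 mm high over the bench (5 mm over the tray's floor). Origin at the centre of its underside, z up. Rectangular, 66 mm (its x) by 91 mm (its y) inside, 74 x 99 mm outside; for the carton.
- riser: Fixed low bench riser: a white board 120 mm (its x) by 270 mm (its y) on two cheeks, the board's top 50 mm above the bench. A steel rail, 6 mm thick, runs along its front (-x) edge 53 mm in front of the centre line; the rail's top is 30 mm above the board (80 mm above the bench). Origin at the centre of its underside on the bench, z up. Both bottles stand on the board behind the rail at the start.
Things that resemble listed ones, but are neither listed nor needed, are in the scene too. Leave any green or purple look-alike of the bottle_small alone.

How it is judged (in metres and radians):
At the end, for the whole second after the job is handed in: Large bottle in the large round tray, small bottle in the small round tray, timer in the square tray, carton in the oblong tray: each within 12 mm of its tray's centre, its underside under 5 mm above the tray's underside, within 0.08 rad of upright, released and at rest (horizontal distance between bottle_large and tray_round_large below 0.012 m and z of bottle_large in the frame of tray_round_large between -0.001 and 0.005 m and angle between each of bottle_large, bottle_small, timer, carton's own z axis and vertical below 0.08 rad and linear speed of each of bottle_large, bottle_small, timer, carton below 0.02 m/s and contact force between the fingers and bottle_large below 0.1 N and horizontal distance between bottle_small and tray_round_small below 0.012 m and z of bottle_small in the frame of tray_round_small between -0.001 and 0.005 m and contact force between the fingers and bottle_small below 0.1 N and horizontal distance between timer and tray_square below 0.012 m and z of timer in the frame of tray_square between -0.001 and 0.005 m and contact force between the fingers and timer below 0.1 N and horizontal distance between carton and tray_oblong below 0.012 m and z of carton in the frame of tray_oblong between -0.001 and 0.005 m and contact force between the fingers and carton below 0.1 N); the robot touches nothing.
It fails at once if the large bottle is tipped more than 30 degrees (angle between bottle_large's own z axis and vertical above 0.52 rad).
It fails at once if the large bottle is let fall (moves faster than 0.6 m/s with no finger on it) (linear speed of bottle_large above 0.6 m/s and contact force between the fingers and bottle_large below 0.05 N).
It fails at once if the small bottle is tipped more than 30 degrees (angle between bottle_small's own z axis and vertical above 0.52 rad).
It fails at once if the small bottle is let fall (moves faster than 0.6 m/s with no finger on it) (linear speed of bottle_small above 0.6 m/s and contact force between the fingers and bottle_small below 0.05 N).
It also fails if it takes over 96 s, if anything falls off the work surface, if the arm or the gripper's body presses on something with over 40 N, if the wrist force passes 120 N, or if a joint passes its speed limit or range.

## Working session

There is one attempt and no reset: what is moved stays moved. The work goes in short steps, Python scripts to look and compute and a tool call to move; the robot and the scene stay as the last step left them, time stands still between calls to the robot, and variables do not carry over. Pictures are saved under pics/ and viewed, at most 14 in all, crops included, and the job is handed in when it is done.

Besides the shell and the picture viewer there is one more tool, called after "Call:" as name(argument=value, ...), one argument or row to a line, values as JSON. jog_arm: Moves the arm, as the interface text tells. Its arguments: {"type":"object","properties":{"targets":{"type":"array"},"force":{"type":"number"}},"required":["targets"]}

```bash
mkdir -p pics; ls
python3 - <<'E'
from bench import arm,camera
import cv2,numpy as np
s=arm.sense(); print({k:np.round(v,3).tolist() for k,v in s.items()})
for n in("scene","top"):
    c=camera(n); cv2.imwrite(f"pics/{n}0.png",c["frame"][:,:,::-1]); np.savez(f"{n}0.npz",**c)
    print(n,c["vertical_fov"],c["cx"],c["cy"],np.round(c["R"],3).tolist(),np.round(c["t"],3), (c["z_map"]>0).mean())
E
```

```text
pics
{'clock': 0.0, 'joint_pos': [-74.714, 24.283, 93.43, 0.001, 62.372, -1.09], 'qd': [-0.016, -0.076, 0.107, 0.048, -0.029, 0.003], 'effort': [0.003, -54.461, -27.366, 0.065, 0.023, -0.0], 'eef_pos': [0.176, -0.599, 0.222], 'ee_rot': [[0.959, 0.282, -0.0], [0.282, -0.959, 0.001], [0.0, -0.001, -1.0]], 'wrist_force': [0.84, -0.56, -0.118], 'moment': [0.034, -0.02, 0.019], 'grip_force': 0.0, 'width': 0.088}
scene 52.818400382684594 316.36984019518144 251.40103052568318 [[-0.725, -0.689, -0.019], [-0.411, 0.454, -0.79], [0.553, -0.565, -0.612]] [0.406 0.245 0.806] 0.99607421875
top 54.50347185828037 316.6196264432091 234.56897060024673 [[0.019, -1.0, 0.008], [-0.982, -0.02, -0.187], [0.187, -0.004, -0.982]] [0.046 0.551 1.126] 0.9961653645833334
```

View pics/scene0.png

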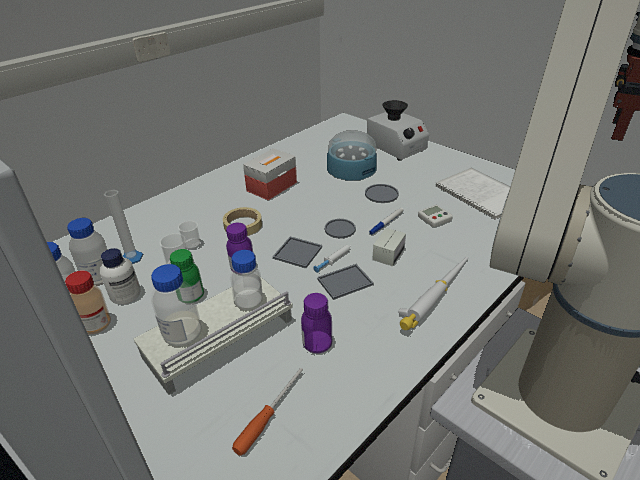

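View pics/top0.png

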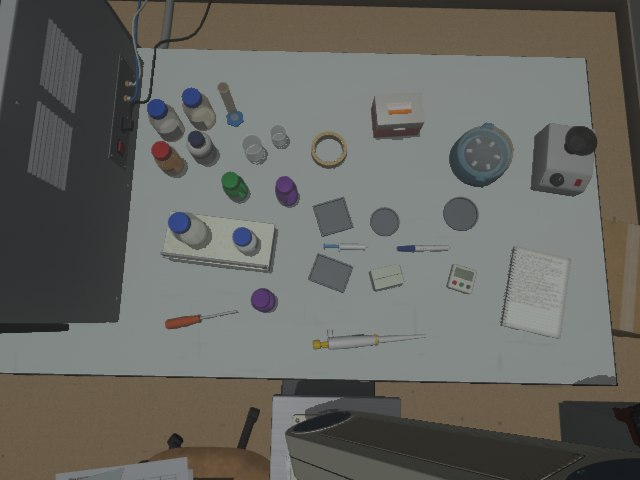

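The two views show the following (scene pixel / top pixel):

- **Large bottle:** cap at (168,278) / (180,222).
- **Small bottle:** cap at (244,262) / (243,236). The other blue caps, top (158,108), (192,95) and (197,138), stand on the bench behind. The green one (234,183) and the purple ones (286,187) and (263,300) are look-alikes. Only the two named bottles have blue caps and stand on the riser behind the rail.
- **Trays (top):** square (333,217), oblong (330,273), small round (385,222), large round (460,213).
- **Carton (top):** (386,278).
- **Timer (top):** (462,279).

```bash
cat > h.py <<'E'
import numpy as np,cv2
class V:
    def __init__(s,c):
        s.im=np.asarray(c["frame"]);s.z=np.asarray(c["z_map"]);s.R=np.asarray(c["R"]);s.t=np.asarray(c["t"])
        s.f=240/np.tan(np.radians(float(c["vertical_fov"]))/2);s.cx=float(c["cx"]);s.cy=float(c["cy"])
        s.C=-s.R.T@s.t; s.hsv=cv2.cvtColor(s.im,cv2.COLOR_RGB2HSV)
        v,u=np.mgrid[:480,:640]; s.P=(s.ray(np.stack([u,v],-1))*s.z[...,None])+s.C
    def ray(s,p):
        p=np.asarray(p,float);d=np.stack([(p[...,0]-s.cx)/s.f,(p[...,1]-s.cy)/s.f,np.ones(p.shape[:-1])],-1);return d@s.R
    def plane(s,p,h):
        d=s.ray(p);return s.C+d*((h-s.C[2])/d[...,2])[...,None]
    def proj(s,X):
        c=s.R@np.asarray(X)+s.t;return np.array([c[0]/c[2]*s.f+s.cx,c[1]/c[2]*s.f+s.cy])
def tri(a,pa,b,pb):
    A=[];y=[]
    for v,p in((a,pa),(b,pb)):
        d=v.ray(p);d/=np.linalg.norm(d);M=np.eye(3)-np.outer(d,d);A.append(M);y.append(M@v.C)
    X,*_=np.linalg.lstsq(np.vstack(A),np.hstack(y),rcond=None);return X
def comp(m,p):
    # component nearest to p
    n,l,st,ce=cv2.connectedComponentsWithStats(m.astype(np.uint8))
    ok=[i for i in range(1,n) if st[i,4]>60]
    i=min(ok,key=lambda i:np.linalg.norm(ce[i]-p));return l==i
E
cat > m.py <<'E'
from h import *
T=V(np.load("top0.npz"));S=V(np.load("scene0.npz"))
def cen(m): v,u=np.nonzero(m);return np.array([u.mean(),v.mean()])
for n,p in dict(large=(180,222),small=(243,236)).items():
    cs=[]
    X0=None
    for v in(T,S):
        q=np.array(p) if v is T else S.proj(X0)
        H=v.hsv;b=comp((H[...,0]>100)&(H[...,0]<125)&(H[...,1]>120),q)
        z=v.P[...,2];zt=np.percentile(z[b],90)
        d=b&(abs(z-zt)<.004);pts=v.P[d];c,r=cv2.minEnclosingCircle(pts[:,:2].astype(np.float32))
        X0=pts.mean(0);cs.append(cen(d));print(n,cs[-1].round(1),"ztop",zt.round(4),X0.round(4),np.round(c,4),"d",round(2*r,4))
    print("  tri",tri(T,cs[0],S,cs[1]).round(4))
for n,p,h in(("t_sq",(333,217),.007),("t_ob",(330,273),.007),("t_rs",(385,222),.007),("t_rl",(460,213),.007)):
    cs=[]
    for v in(T,S):
        q=np.array(p) if v is T else S.proj(np.r_[X0[:2],h])
        H=v.hsv;m=comp((H[...,1]<70)&(H[...,2]<(135))&(abs(v.P[...,2])<.02),q)
        m=cv2.morphologyEx(m.astype(np.uint8),cv2.MORPH_CLOSE,np.ones((5,5)))
        k=max(cv2.findContours(m,0,1)[0],key=cv2.contourArea)[:,0]
        w=v.plane(k,h)[:,:2].astype(np.float32);r=cv2.minAreaRect(w*1000)
        ar=cv2.contourArea(w*1000);X0=np.r_[np.array(r[0])/1000,h];cs.append(v.proj(X0))
        print(n,q.round(),np.round(r[0],1),np.round(r[1],1),round(r[2],1),"area",round(ar),"eqd",round(2*np.sqrt(ar/np.pi),1),"z",np.median(v.P[m>0][:,2]).round(4))
    print("  tri",tri(T,cs[0],S,cs[1]).round(4))
for n,p,lo in(("carton",(386,278),.036),("timer",(462,279),.011)):
    cs=[]
    for v in(T,S):
        q=np.array(p) if v is T else S.proj(X0)
        m=comp((v.P[...,2]>lo)&(v.P[...,2]<.06),q);w=v.P[m];r=cv2.minAreaRect((w[:,:2]*1000).astype(np.float32))
        X0=np.r_[np.array(r[0])/1000,np.median(w[:,2])];cs.append(cen(m))
        print(n,q.round(),np.round(r[0],1),np.round(r[1],1),round(r[2],1),"z",X0[2].round(4),np.percentile(w[:,2],[5,95]).round(4))
    print("  tri",tri(T,cs[0],S,cs[1]).round(4))
# riser: rail and board
q=T.P[(T.P[...,2]>.045)&(T.P[...,2]<.056)&(abs(np.arange(640)-218)<60)[None]&(abs(np.arange(480)-243)<35)[:,None]]
print("board",cv2.minAreaRect((q[:,:2]*1000).astype(np.float32)),np.median(q[:,2]))
# tall things map in work area
E
python3 m.py; python3 -c "
import cv2
a=cv2.imread('pics/top0.png')[140:325,145:345];cv2.imwrite('pics/crop1.png',cv2.resize(a,None,fx=3.2,fy=3.2,interpolation=2)[:600])"
```

```text
large [177.8 221.7] ztop 0.1982 [0.5449 0.3659 0.1963] [0.5448 0.3659] d 0.0452
large [165.6 273.5] ztop 0.1955 [0.542  0.3671 0.1945] [0.5431 0.3664] d 0.0474
  tri [0.5452 0.3665 0.1924]
small [240.9 235.9] ztop 0.1645 [0.522  0.2298 0.1627] [0.5224 0.2291] d 0.0402
small [243. 257.] ztop 0.1616 [0.5185 0.2305 0.1605] [0.5199 0.2298] d 0.0426
  tri [0.5219 0.2296 0.1584]
t_sq [333 217] [607.9  14.4] [92.1 91.5] 17.6 area 7860 eqd 100.0 z 0.003
t_sq [297. 250.] [604.   18.3] [91.  93.7] 17.9 area 7972 eqd 100.8 z 0.0025
  tri [0.6088 0.0141 0.0021]
t_ob [330 273] [458.2  19.1] [102.7  77.5] 70.4 area 7428 eqd 97.3 z 0.003
t_ob [345. 279.] [455.3  22.1] [102.8  81. ] 69.9 area 7741 eqd 99.3 z 0.0023
  tri [0.4584 0.0187 0.003 ]
t_rs [385 222] [ 598.1 -122.8] [78.6 78.7] 44.9 area 4851 eqd 78.6 z 0.0031
t_rs [339. 227.] [ 593.  -117.4] [76.8 81.7] 41.9 area 4933 eqd 79.2 z 0.0025
  tri [ 0.5992 -0.124   0.0007]
t_rl [460 213] [ 622.9 -324.9] [94.6 94.3] 44.0 area 6950 eqd 94.1 z 0.0032
t_rl [381. 192.] [ 619.5 -321.4] [91.1 95.5] 41.7 area 7036 eqd 94.6 z 0.0027
  tri [ 0.6235 -0.3264  0.0032]
carton [386 278] [ 448.8 -121.6] [49.9 76.8] 14.8 z 0.0452 [0.0417 0.0489]
carton [389. 238.] [ 446.6 -121.4] [53.4 78.2] 15.3 z 0.0446 [0.0386 0.0468]
  tri [ 0.4483 -0.1225  0.0385]
timer [462 279] [ 450.  -317.6] [65.1 64.3] 72.9 z 0.0184 [0.0141 0.0225]
timer [434. 212.] [ 447.6 -317.5] [66.  66.3] 73.6 z 0.0178 [0.0133 0.0207]
  tri [ 0.4491 -0.3192  0.0126]
board ((530.6739501953125, 304.5286560058594), (270.8649597167969, 120.90919494628906), 84.02716827392578) 0.05046896004029855
```

View pics/crop1.png

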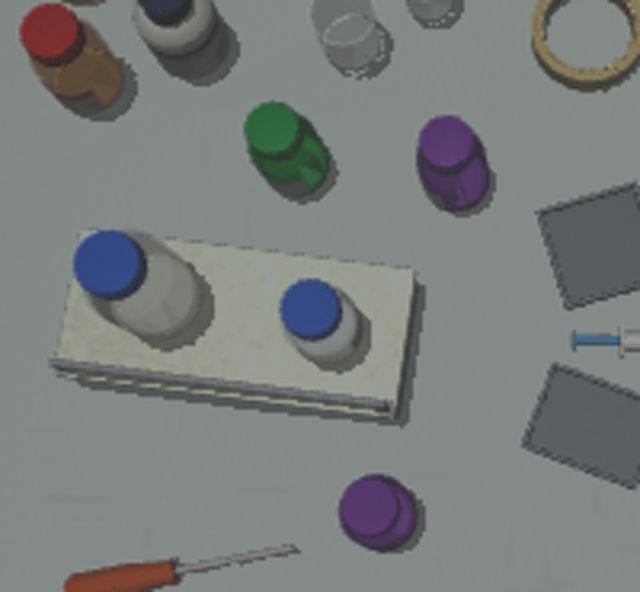

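The crop shows the two blue caps on the riser, large at (110,262) and small at (311,308), with the green and purple look-alikes clearly apart. The top view agrees with the given sizes and heights, so I use it for both picks and places. I start with the timer, turning the tool to its side direction (72.9°).

```bash
cat > go.py <<'E'
# python3 go.py x y z yaw : remaining spin (tool), shift in tool axes after that spin
import sys,numpy as np
from bench import arm
s=arm.sense();R=np.array(s["ee_rot"]);p=np.array(s["eef_pos"])
x,y,z,yaw=map(float,sys.argv[1:5])
cur=np.degrees(np.arctan2(R[1,1],R[0,1]));d=(yaw-cur+90)%180-90
a=np.radians(d);Rz=np.array([[np.cos(a),-np.sin(a),0],[np.sin(a),np.cos(a),0],[0,0,1]])
print("pos",p.round(4),"yaw",cur.round(2),"tilt",np.round(R[:2,2],4),"spin",(-a).round(4),"shift_mm after",((Rz@R).T@(np.array([x,y,z])-p)*1000).round(1),"now-axes",(R.T@(np.array([x,y,z])-p)*1000).round(1),"w",round(s["width"],4),"t",s["clock"],"F",np.round(s["wrist_force"],1),"j6",np.round(s["joint_pos"][5]))
E
echo
```

```text
(no output)
```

Call:
jog_arm(
  targets=[
    [1,[0,0,0],0.146],
    [1,[0,0,0],0.146],
    [1,[0,0,0],0.146],
    [1,[0,0,0],0.146],
    [1,[0,0,0],0],
  ],
  force=20,
)

```text
clock: 0.6
eef_pos: [0.1761, -0.5994, 0.2223]
ee_rot: [[0.955, -0.295, -0.0], [-0.295, -0.955, 0.001], [-0.0, -0.001, -1.0]]
wrist_force: [-0.9, -1.1, -0.1]
width: 0.0876
grip_force: 0.0
```

```bash
python3 go.py .450 -.3176 .11 72.9
```

```text
pos [ 0.1761 -0.5994  0.2223] yaw -107.16 tilt [-0.0002  0.0007] spin -0.001 shift_mm after [ 178.9 -349.8  112.4] now-axes [ 178.6 -350.   112.4] w 0.0876 t 0.6 F [-0.9 -1.1 -0.1] j6 32.0
```

Call:
jog_arm(
  targets=[
    [1,[11,-21,4],0],
    [1,[22,-43,8],0],
    [1,[22,-43,8],0],
    [1,[22,-43,8],0],
    [1,[22,-43,8],0],
    [1,[22,-43,8],0],
    [1,[22,-43,8],0],
    [1,[22,-43,8],0],
  ],
)

```text
clock: 1.4
eef_pos: [0.4296, -0.3387, 0.1624]
ee_rot: [[0.957, -0.29, 0.0], [-0.29, -0.957, -0.0], [0.0, 0.0, -1.0]]
wrist_force: [0.4, -0.7, 0.3]
width: 0.0878
grip_force: 0.0
```

```bash
python3 go.py .450 -.3176 .06 72.9
```

```text
pos [ 0.4296 -0.3387  0.1624] yaw -106.83 tilt [ 0. -0.] spin 0.0046 shift_mm after [ 13.3 -26.2 102.4] now-axes [ 13.4 -26.1 102.4] w 0.0878 t 1.4 F [ 0.4 -0.7  0.3] j6 67.0
```

Call:
jog_arm(
  targets=[
    [1,[7,-14,30],0],
    [1,[7,-13,35],0],
    [1,[0,0,35],0],
    [1,[0,0,0],0],
    [1,[0,0,0],0],
    [1,[0,0,0],0],
  ],
)

```text
clock: 2.0
eef_pos: [0.4506, -0.3196, 0.0643]
ee_rot: [[0.956, -0.293, 0.002], [-0.293, -0.956, -0.001], [0.002, 0.001, -1.0]]
wrist_force: [0.5, 0.3, 0.2]
width: 0.0877
grip_force: 0.0
```

```bash
python3 - <<'E'
from bench import camera
from h import *
c=camera("top");v=V(c);cv2.imwrite("pics/top1.png",cv2.resize(v.im[200:340,380:560],None,fx=4,fy=4,interpolation=2)[:,:,::-1])
E
python3 go.py .450 -.3176 .0105 72.9
```

```text
pos [ 0.4507 -0.3197  0.0645] yaw -107.07 tilt [ 0.0024 -0.0018] spin 0.0006 shift_mm after [-1.5 -1.9 54. ] now-axes [-1.5 -1.9 54. ] w 0.088 t 2.05 F [ 0.5 -0.1  1. ] j6 70.0
```

View pics/top1.png

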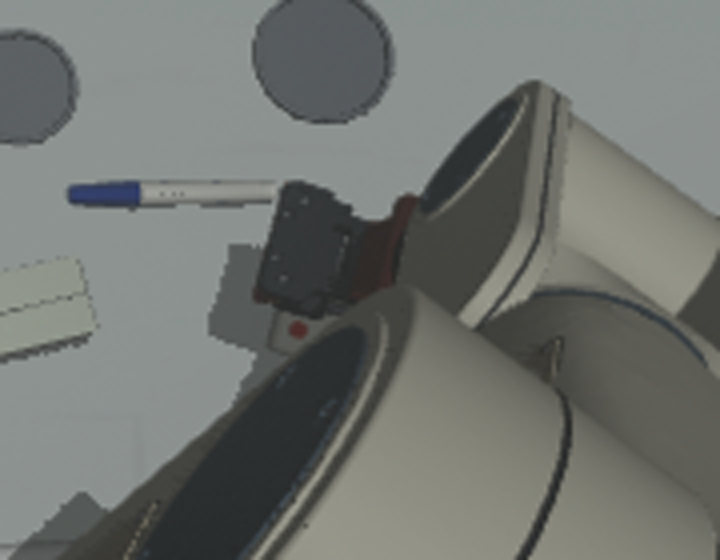

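The gripper hides most of the timer at crop (300,330), but it is over it as computed. I go down and close.

Call:
jog_arm(
  targets=[
    [1,[-1.5,-2,15],0],
    [1,[0,0,15],0],
    [1,[0,0,12],0],
    [1,[0,0,10],0],
    [1,[0,0,0],0],
    [1,[0,0,0],0],
  ],
)

```text
clock: 2.65
eef_pos: [0.4489, -0.3163, 0.0104]
ee_rot: [[0.956, -0.294, -0.0], [-0.294, -0.956, 0.0], [-0.001, -0.0, -1.0]]
wrist_force: [-0.5, 0.6, 0.2]
width: 0.0878
grip_force: 0.0
```

```bash
python3 go.py .450 -.3176 .011 72.9
```

```text
pos [ 0.4489 -0.3163  0.0104] yaw -107.08 tilt [-0.0005  0.0004] spin 0.0003 shift_mm after [ 1.4  1.  -0.6] now-axes [ 1.4  1.  -0.6] w 0.0878 t 2.65 F [-0.5  0.6  0.2] j6 71.0
```

Call:
jog_arm(
  targets=[
    [0.3,[0,0,0],0],
    [0.3,[0,0,0],0],
    [0.3,[0,0,0],0],
    [0.3,[0,0,0],0],
    [0.3,[0,0,0],0],
    [0.3,[0,0,0],0],
    [0.3,[0,0,0],0],
    [0.3,[0,0,0],0],
  ],
  force=15,
)

```text
clock: 3.45
eef_pos: [0.4493, -0.3165, 0.011]
ee_rot: [[0.956, -0.294, 0.001], [-0.294, -0.956, -0.0], [0.001, 0.0, -1.0]]
wrist_force: [-0.6, -0.6, 5.5]
width: 0.064
grip_force: 15.0
```

Call:
jog_arm(
  targets=[
    [0.3,[0,0,-8],0],
    [0.3,[0,0,-20],0],
    [0.3,[0,0,-30],0],
    [0.3,[0,0,-20],-0.12],
    [0.3,[0,0,0],-0.12],
    [0.3,[0,0,0],-0.12],
    [0.3,[0,0,0],-0.12],
    [0.3,[0,0,0],-0.12],
  ],
)

```text
clock: 4.25
eef_pos: [0.4488, -0.316, 0.089]
ee_rot: [[0.953, 0.302, -0.0], [0.302, -0.953, 0.0], [-0.0, -0.0, -1.0]]
wrist_force: [0.6, -0.4, -0.5]
width: 0.0636
grip_force: 15.0
```

```bash
python3 go.py .608 .0145 .06 107.6
```

```text
pos [ 0.4488 -0.316   0.089 ] yaw -72.43 tilt [-0.0002  0.0002] spin -0.0005 shift_mm after [ 251.7 -266.9   29. ] now-axes [ 251.6 -267.    29. ] w 0.0636 t 4.25 F [ 0.6 -0.4 -0.5] j6 36.0
```

Call:
jog_arm(
  targets=[
    [0.3,[20,-21,0],0],
    [0.3,[34,-36,0],0],
    [0.3,[34,-36,0],0],
    [0.3,[34,-36,0],0],
    [0.3,[34,-36,0],0],
    [0.3,[34,-36,0],0],
    [0.3,[34,-36,0],0],
    [0.3,[18,-20,0],0],
  ],
)

```text
clock: 5.05
eef_pos: [0.605, 0.0045, 0.089]
ee_rot: [[0.954, 0.299, 0.001], [0.299, -0.954, 0.0], [0.001, -0.0, -1.0]]
wrist_force: [0.5, -1.3, -1.3]
width: 0.0637
grip_force: 15.0
```

Call:
jog_arm(
  targets=[
    [0.3,[10,-10,20],0],
    [0.3,[0,0,20],0],
    [0.3,[0,0,0],0],
    [0.3,[0,0,0],0],
    [0.3,[0,0,0],0],
  ],
)

```text
clock: 5.55
eef_pos: [0.6107, 0.0132, 0.0496]
ee_rot: [[0.955, 0.297, 0.001], [0.297, -0.955, 0.0], [0.001, 0.0, -1.0]]
wrist_force: [-1.0, -0.0, -0.7]
width: 0.064
grip_force: 15.0
```

```bash
python3 go.py .608 .0145 .0135 107.6
python3 - <<'E'
from bench import camera
from h import *
c=camera("top");v=V(c);cv2.imwrite("pics/top2.png",cv2.resize(v.im[160:320,260:460],None,fx=3.6,fy=3.6,interpolation=2)[:,:,::-1])
E
```

```text
pos [0.6107 0.0132 0.0496] yaw -72.74 tilt [0.001 0.   ] spin -0.006 shift_mm after [-2.2 -2.1 36.1] now-axes [-2.2 -2.1 36.1] w 0.064 t 5.55 F [-1.  -0.  -0.7] j6 73.0
```

View pics/top2.png

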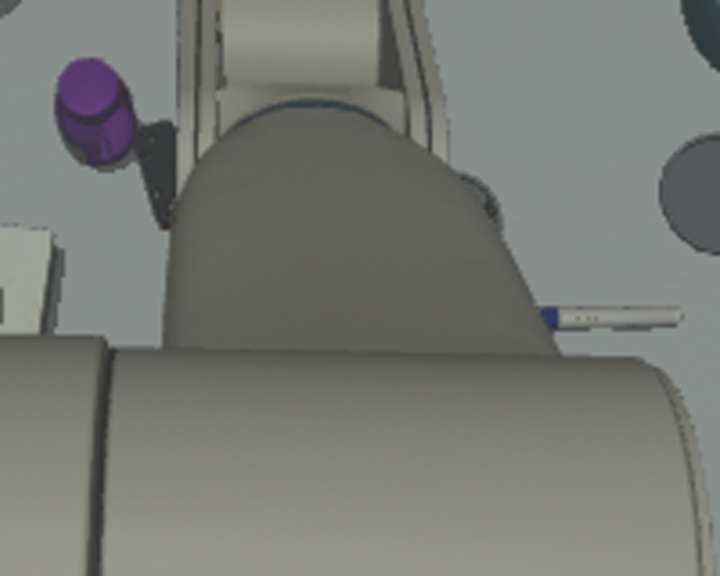

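The arm hides the tray, and the gripper body's end at crop (165,180) is close to the purple bottle at (100,110). I check that clearance before going down.

Run:
```python
from h import *
T=V(np.load("top0.npz"));H=T.hsv
for q in((286,187),(263,300),(234,183)):
    m=comp((H[...,1]>100)&((H[...,0]>125)&(H[...,0]<160)|(H[...,0]>45)&(H[...,0]<80)),np.array(q))
    z=T.P[...,2];zt=np.percentile(z[m],90);d=m&(abs(z-zt)<.006);X=T.P[d].mean(0);print(q,zt.round(3),X.round(4))
    for t,yaw,nm in(((.608,.0145),107.6,"sq"),((.522,.2296),0,"small"),((.458,.019),-19.6,"ob"),((.458,.019),160.4,"ob")):
        a=np.radians(yaw);r=X[:2]-t;print("  ",nm,"along y",(r@[np.cos(a),np.sin(a)]*1000).round(),"along x",(r@[-np.sin(a),np.cos(a)]*1000).round())
```

```text
(286, 187) 0.115 [0.6623 0.1386 0.1121]
   sq along y 102.0 along x -89.0
   small along y 140.0 along x -91.0
   ob along y 152.0 along x 181.0
   ob along y -152.0 along x -181.0
(263, 300) 0.114 [0.3849 0.1864 0.1114]
   sq along y 231.0 along x 161.0
   small along y -137.0 along x -43.0
   ob along y -125.0 along x 133.0
   ob along y 125.0 along x -133.0
(234, 183) 0.114 [0.671  0.2725 0.1119]
   sq along y 227.0 along x -138.0
   small along y 149.0 along x 43.0
   ob along y 116.0 along x 310.0
   ob along y -116.0 along x -310.0
```

The purple bottle is 89 mm off the tool's x axis, so about 23 mm clear. I lower the timer.

Call:
jog_arm(
  targets=[
    [0.3,[-2,-2,12],0],
    [0.3,[0,0,12],0],
    [0.3,[0,0,6],0],
    [0.3,[0,0,3],0],
    [0.3,[0,0,2],0],
    [0.3,[0,0,0],0],
    [0.3,[0,0,0],0],
  ],
)

```text
clock: 6.3
eef_pos: [0.608, 0.0149, 0.0138]
ee_rot: [[0.955, 0.297, 0.0], [0.297, -0.955, 0.0], [0.0, 0.0, -1.0]]
wrist_force: [-0.4, -0.4, 0.1]
width: 0.0638
grip_force: 15.0
```

```bash
python3 go.py .608 .0145 .0135 107.6
```

```text
pos [0.608  0.0149 0.0138] yaw -72.71 tilt [0.0004 0.    ] spin -0.0054 shift_mm after [-0.1  0.4  0.3] now-axes [-0.1  0.4  0.3] w 0.0638 t 6.3 F [-0.4 -0.4  0.1] j6 73.0
```

Call:
jog_arm(
  targets=[
    [1,[0,0,0],0],
    [1,[0,0,0],0],
    [1,[0,0,0],0],
    [1,[0,0,-5],0],
    [1,[0,0,-20],0],
    [1,[0,0,-35],0],
    [1,[0,0,-40],0],
    [1,[0,0,-20],0],
  ],
)

```text
clock: 7.1
eef_pos: [0.6093, 0.0149, 0.1373]
ee_rot: [[0.955, 0.297, 0.004], [0.297, -0.955, 0.0], [0.004, 0.001, -1.0]]
wrist_force: [-0.1, 0.3, -0.4]
width: 0.0878
grip_force: 0.0
```

Call:
jog_arm(
  targets=[
    [1,[0,0,0],-0.148],
    [1,[0,0,0],-0.148],
    [1,[0,0,0],-0.148],
    [1,[0,0,0],-0.148],
    [1,[0,0,0],-0.148],
    [1,[0,0,0],-0.148],
    [1,[0,0,0],-0.148],
    [1,[0,0,0],-0.148],
  ],
)

```text
clock: 7.9
eef_pos: [0.6078, 0.0149, 0.1341]
ee_rot: [[0.079, 0.997, 0.0], [0.997, -0.079, 0.0], [0.0, 0.0, -1.0]]
wrist_force: [-0.5, -0.2, -0.3]
width: 0.0879
grip_force: 0.0
```

Call:
jog_arm(
  targets=[
    [1,[0,0,0],-0.148],
    [1,[0,0,0],-0.148],
    [1,[0,0,0],-0.04],
    [1,[0,0,0],0],
  ],
)

```text
clock: 8.3
eef_pos: [0.6077, 0.0149, 0.1341]
ee_rot: [[-0.249, 0.969, 0.0], [0.969, 0.249, -0.0], [-0.0, 0.0, -1.0]]
wrist_force: [0.5, 0.8, 0.2]
width: 0.0881
grip_force: 0.0
```

```bash
python3 go.py .449 -.1216 .07 14.8
```

```text
pos [0.6077 0.0149 0.1341] yaw 14.39 tilt [ 0.0003 -0.    ] spin -0.0071 shift_mm after [ -91.4 -188.4   64. ] now-axes [ -92.7 -187.7   64. ] w 0.0881 t 8.3 F [0.5 0.8 0.2] j6 -14.0
```

Call:
jog_arm(
  targets=[
    [1,[-12,-24,0],-0.007],
    [1,[-20,-42,8],0],
    [1,[-20,-42,12],0],
    [1,[-20,-42,12],0],
    [1,[-14,-28,12],0],
    [1,[-6,-10,10],0],
    [1,[0,0,10],0],
    [1,[0,0,0],0],
  ],
)

```text
clock: 9.1
eef_pos: [0.45, -0.1217, 0.0689]
ee_rot: [[-0.254, 0.967, -0.0], [0.967, 0.254, 0.0], [0.0, -0.0, -1.0]]
wrist_force: [0.6, -0.4, -0.2]
width: 0.0878
grip_force: 0.0
```

```bash
python3 - <<'E'
from bench import camera
from h import *
for n in("top","scene"):
    v=V(camera(n));np.savez(n+"1.npz",**camera(n))
    a=v.im[150:330,250:450] if n=="top" else v.im[150:330,230:470]
    cv2.imwrite(f"pics/{n}3.png",cv2.resize(a,None,fx=3.3,fy=3.3,interpolation=2)[:,:,::-1])
E
python3 go.py .449 -.1216 .015 14.8
```

```text
pos [ 0.4507 -0.1214  0.07  ] yaw 14.85 tilt [ 0.0011 -0.0003] spin 0.0008 shift_mm after [ 0.3 -1.7 55. ] now-axes [ 0.3 -1.7 55. ] w 0.0883 t 9.3 F [-0.2  0.5 -0.5] j6 -31.0
```

View pics/scene3.png

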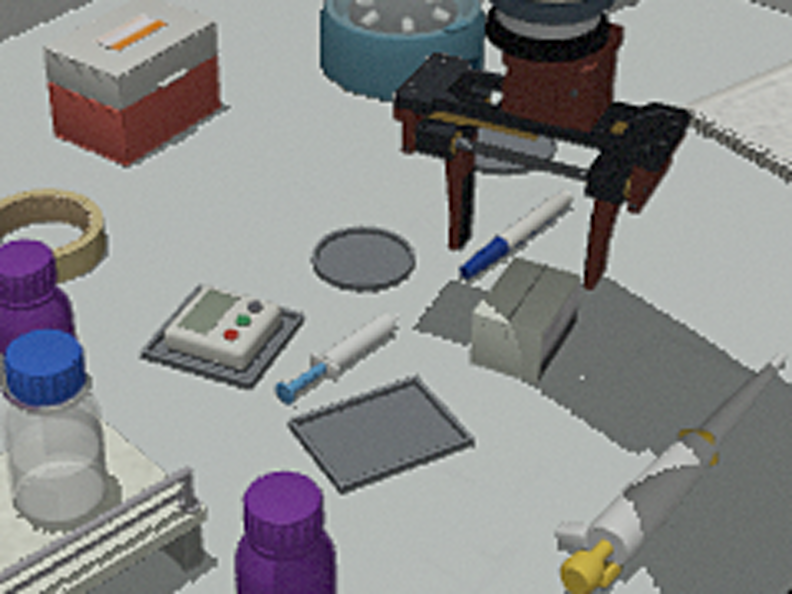

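The timer sits in the square tray at (225,325). The fingers at (458,235) and (598,275) straddle the carton at (525,320). I go down and grip.

Call:
jog_arm(
  targets=[
    [1,[0,-1.5,15],0],
    [1,[0,0,20],0],
    [1,[0,0,15],0],
    [1,[0,0,5],0],
    [1,[0,0,0],0],
    [0.2,[0,0,0],0],
    [0.2,[0,0,0],0],
    [0.2,[0,0,0],0],
  ],
)

```text
clock: 10.1
eef_pos: [0.4484, -0.1224, 0.0153]
ee_rot: [[-0.255, 0.967, 0.001], [0.967, 0.255, -0.0], [-0.001, 0.001, -1.0]]
wrist_force: [0.5, -0.4, -0.1]
width: 0.0676
grip_force: 0.0
```

Call:
jog_arm(
  targets=[
    [0.2,[0,0,0],0],
    [0.2,[0,0,0],0],
    [0.2,[0,0,0],0],
    [0.2,[0,0,0],0],
    [0.2,[0,0,0],0],
  ],
)

```text
clock: 10.6
eef_pos: [0.448, -0.1224, 0.0149]
ee_rot: [[-0.255, 0.967, 0.0], [0.967, 0.255, -0.0], [-0.0, 0.0, -1.0]]
wrist_force: [-1.2, 0.7, 5.5]
width: 0.0502
grip_force: 15.0
```

Call:
jog_arm(
  targets=[
    [0.2,[0,0,-8],0],
    [0.2,[0,0,-20],0],
    [0.2,[0,0,-25],0.12],
    [0.2,[0,0,-10],0.12],
    [0.2,[0,0,0],0.12],
    [0.2,[0,0,0],0.12],
    [0.2,[0,0,0],0.12],
    [0.2,[0,0,0],0],
  ],
)

```text
clock: 11.4
eef_pos: [0.4478, -0.1222, 0.078]
ee_rot: [[0.336, 0.942, 0.0], [0.942, -0.336, -0.0], [0.0, 0.0, -1.0]]
wrist_force: [0.6, 0.4, -1.2]
width: 0.0499
grip_force: 15.0
```

```bash
python3 go.py .4585 .0187 .08 -19.6
```

```text
pos [ 0.4478 -0.1222  0.078 ] yaw -19.65 tilt [ 0.0001 -0.    ] spin -0.0009 shift_mm after [136.4 -37.2  -2. ] now-axes [136.3 -37.3  -2. ] w 0.0499 t 11.4 F [ 0.6  0.4 -1.2] j6 3.0
```

Call:
jog_arm(
  targets=[
    [0.2,[15,-4,0],0],
    [0.2,[35,-10,0],0],
    [0.2,[40,-11,0],0],
    [0.2,[31,-8,0],0],
    [0.2,[15,-4,0],0],
    [0.2,[0,0,20],0],
    [0.2,[0,0,15],0],
    [0.2,[0,0,0],0],
  ],
)

```text
clock: 12.2
eef_pos: [0.4573, 0.0185, 0.0415]
ee_rot: [[0.332, 0.943, -0.003], [0.943, -0.332, -0.0], [-0.001, -0.003, -1.0]]
wrist_force: [0.0, 0.6, 0.0]
width: 0.0499
grip_force: 15.0
```

```bash
python3 go.py .4585 .0187 .0175 -19.6
```

```text
pos [0.4573 0.0185 0.0415] yaw -19.39 tilt [-0.0032 -0.0001] spin 0.0036 shift_mm after [ 0.6  1.1 24. ] now-axes [ 0.6  1.1 24. ] w 0.0499 t 12.2 F [0.  0.6 0. ] j6 20.0
```

Call:
jog_arm(
  targets=[
    [0.2,[0,0,10],0],
    [0.2,[0,0,8],0],
    [0.2,[0,0,4],0],
    [0.2,[0,0,3],0],
    [0.2,[0,0,0],0],
    [0.2,[0,0,0],0],
  ],
)

```text
clock: 12.8
eef_pos: [0.4587, 0.0182, 0.0178]
ee_rot: [[0.335, 0.942, 0.0], [0.942, -0.335, 0.0], [0.0, 0.0, -1.0]]
wrist_force: [-0.1, -0.2, -0.7]
width: 0.0496
grip_force: 15.0
```

```bash
python3 go.py .4585 .0187 .0175 -19.6
```

```text
pos [0.4587 0.0182 0.0178] yaw -19.59 tilt [0.0001 0.    ] spin 0.0001 shift_mm after [ 0.4 -0.4  0.3] now-axes [ 0.4 -0.4  0.3] w 0.0496 t 12.8 F [-0.1 -0.2 -0.7] j6 20.0
```

Call:
jog_arm(
  targets=[
    [1,[0,0,0],0],
    [1,[0,0,0],0],
    [1,[0,0,0],0],
    [1,[0,0,0],0],
    [1,[0,0,-10],0],
    [1,[0,0,-30],0],
    [1,[0,0,-48],0],
    [1,[0,0,-48],0],
  ],
)

```text
clock: 13.6
eef_pos: [0.4578, 0.0183, 0.1554]
ee_rot: [[0.335, 0.942, -0.002], [0.942, -0.335, 0.0], [-0.001, -0.002, -1.0]]
wrist_force: [0.7, -0.2, 0.5]
width: 0.0884
grip_force: 0.0
```

Call:
jog_arm(
  targets=[
    [1,[0,0,-48],0],
    [1,[0,0,-24],0],
    [1,[0,0,0],0],
  ],
)

```text
clock: 13.9
eef_pos: [0.4609, 0.0183, 0.2301]
ee_rot: [[0.335, 0.942, 0.008], [0.942, -0.335, 0.0], [0.003, 0.008, -1.0]]
wrist_force: [0.3, 0.1, -0.2]
width: 0.0878
grip_force: 0.0
```

```bash
python3 go.py .522 .2296 .19 -19.6
```

```text
pos [0.4609 0.0183 0.2301] yaw -19.59 tilt [0.0084 0.0001] spin 0.0001 shift_mm after [219.4 -13.6  40.6] now-axes [219.4 -13.6  40.6] w 0.0878 t 13.9 F [ 0.3  0.1 -0.2] j6 20.0
```

Call:
jog_arm(
  targets=[
    [1,[20,-2,0],0],
    [1,[45,-3,0],0],
    [1,[48,-3,0],0],
    [1,[48,-3,0],0],
    [1,[39,-2,0],0],
    [1,[20,0,10],0],
    [1,[0,0,15],0],
    [1,[0,0,10],0],
  ],
)

```text
clock: 14.7
eef_pos: [0.5188, 0.2301, 0.1884]
ee_rot: [[0.334, 0.943, -0.003], [0.943, -0.334, -0.001], [-0.002, -0.002, -1.0]]
wrist_force: [-0.5, -0.6, 0.0]
width: 0.0878
grip_force: 0.0
```

Call:
jog_arm(
  targets=[
    [1,[0,0,0],0],
    [1,[0,0,0],0],
    [1,[0,0,0],0],
  ],
)

```text
clock: 15.0
eef_pos: [0.5204, 0.2295, 0.1912]
ee_rot: [[0.336, 0.942, 0.001], [0.942, -0.336, 0.0], [0.0, 0.0, -1.0]]
wrist_force: [-0.5, 0.1, -0.2]
width: 0.0881
grip_force: 0.0
```

```bash
python3 go.py .522 .2296 .143 -19.6;python3 - <<'E'
from bench import camera
from h import *
v=V(camera("scene"))
cv2.imwrite(f"pics/scene4.png",cv2.resize(v.im[150:370,130:400],None,fx=2.7,fy=2.7,interpolation=2)[:,:,::-1])
E
```

```text
pos [0.5204 0.2295 0.1912] yaw -19.64 tilt [0.0006 0.0003] spin -0.0007 shift_mm after [ 0.6  1.4 48.2] now-axes [ 0.6  1.4 48.2] w 0.0881 t 15.0 F [-0.5  0.1 -0.2] j6 42.0
```

View pics/scene4.png

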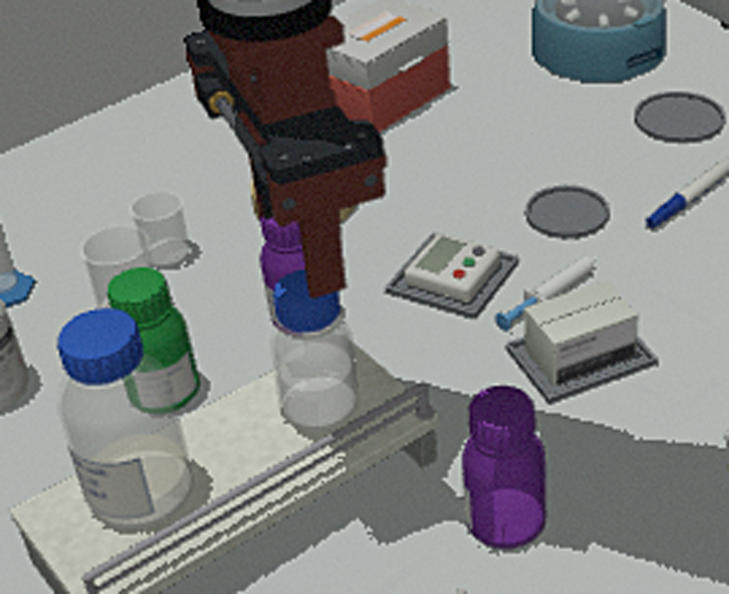

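The carton at (585,335) is in the oblong tray, and the fingers at (325,260) are over the small bottle's cap. I go down and grip the cap.

Call:
jog_arm(
  targets=[
    [1,[0.5,1.5,15],0],
    [1,[0,0,18],0],
    [1,[0,0,10],0],
    [1,[0,0,5],0],
    [1,[0,0,0],0],
    [1,[0,0,0],0],
  ],
)

```text
clock: 15.65
eef_pos: [0.5221, 0.2299, 0.1429]
ee_rot: [[0.335, 0.942, 0.0], [0.942, -0.335, 0.0], [0.0, 0.0, -1.0]]
wrist_force: [-0.8, -0.0, 0.2]
width: 0.0877
grip_force: 0.0
```

Call:
jog_arm(
  targets=[
    [0.3,[0,0,0],0],
    [0.3,[0,0,0],0],
    [0.3,[0,0,0],0],
    [0.3,[0,0,0],0],
    [0.3,[0,0,0],0],
    [0.3,[0,0,0],0],
    [0.3,[0,0,0],0],
    [0.3,[0,0,0],0],
  ],
  force=25,
)

```text
clock: 16.45
eef_pos: [0.5218, 0.2298, 0.1427]
ee_rot: [[0.335, 0.942, 0.0], [0.942, -0.335, 0.0], [0.0, 0.0, -1.0]]
wrist_force: [-0.3, -0.6, 0.5]
width: 0.042
grip_force: 25.0
```

```bash
python3 go.py .522 .2296 .143 -19.6
```

```text
pos [0.5218 0.2298 0.1427] yaw -19.6 tilt [0.0001 0.    ] spin 0.0 shift_mm after [-0.2  0.3 -0.3] now-axes [-0.2  0.3 -0.3] w 0.042 t 16.45 F [-0.3 -0.6  0.5] j6 42.0
```

Call:
jog_arm(
  targets=[
    [0.3,[0,0,-5],0],
    [0.3,[0,0,-15],0],
    [0.3,[0,0,-25],0],
    [0.3,[0,0,-30],0],
    [0.3,[0,0,-20],0],
    [0.3,[0,0,-5],0],
    [0.3,[0,0,0],0],
    [0.3,[0,0,0],0],
  ],
)

```text
clock: 17.25
eef_pos: [0.521, 0.2295, 0.2415]
ee_rot: [[0.335, 0.942, -0.002], [0.942, -0.335, -0.001], [-0.001, -0.001, -1.0]]
wrist_force: [-0.1, 0.0, -1.8]
width: 0.0421
grip_force: 25.0
```

```bash
python3 go.py .5982 -.1229 .15 -19.6
```

```text
pos [0.521  0.2295 0.2415] yaw -19.59 tilt [-0.0018 -0.0008] spin 0.0001 shift_mm after [-306.   191.1   91.6] now-axes [-306.   191.1   91.6] w 0.0421 t 17.25 F [-0.1  0.  -1.8] j6 42.0
```

Call:
jog_arm(
  targets=[
    [0.3,[-10,6,0],0],
    [0.3,[-20,12,0],0],
    [0.3,[-28,18,0],0],
    [0.3,[-28,18,0],0],
    [0.3,[-28,18,0],0],
    [0.3,[-28,18,0],0],
    [0.3,[-28,18,0],0],
    [0.3,[-28,18,0],0],
  ],
)

```text
clock: 18.05
eef_pos: [0.5735, -0.0011, 0.2415]
ee_rot: [[0.336, 0.942, -0.002], [0.942, -0.336, -0.0], [-0.001, -0.002, -1.0]]
wrist_force: [0.3, -0.6, -2.1]
width: 0.0421
grip_force: 25.0
```

Call:
jog_arm(
  targets=[
    [0.3,[-28,16,0],0],
    [0.3,[-28,16,0],0],
    [0.3,[-28,16,0],0],
    [0.3,[-16,11,0],0],
    [0.3,[-8,5,20],0],
    [0.3,[0,0,30],0],
    [0.3,[0,0,30],0],
    [0.3,[0,0,10],0],
  ],
)

```text
clock: 18.85
eef_pos: [0.5957, -0.1219, 0.149]
ee_rot: [[0.336, 0.942, -0.006], [0.942, -0.336, 0.001], [-0.001, -0.006, -1.0]]
wrist_force: [-0.5, 0.4, -0.8]
width: 0.0425
grip_force: 25.0
```

Call:
jog_arm(
  targets=[
    [0.3,[0,0,15],0],
    [0.3,[0,0,10],0],
    [0.3,[0,0,0],0],
    [0.3,[0,0,0],0],
  ],
)

```text
clock: 19.25
eef_pos: [0.5986, -0.1222, 0.1282]
ee_rot: [[0.335, 0.942, 0.001], [0.942, -0.335, -0.0], [0.0, 0.001, -1.0]]
wrist_force: [0.7, 0.9, -1.9]
width: 0.042
grip_force: 25.0
```

```bash
python3 go.py .5982 -.1229 .095 -19.6;python3 - <<'E'
from bench import camera
from h import *
v=V(camera("scene"))
cv2.imwrite(f"pics/scene5.png",cv2.resize(v.im[120:300,250:490],None,fx=3.3,fy=3.3,interpolation=2)[:,:,::-1])
E
```

```text
pos [ 0.5986 -0.1222  0.1282] yaw -19.58 tilt [ 0.0008 -0.0002] spin 0.0003 shift_mm after [-0.8 -0.2 33.2] now-axes [-0.8 -0.2 33.2] w 0.042 t 19.25 F [ 0.7  0.9 -1.9] j6 7.0
```

View pics/scene5.png

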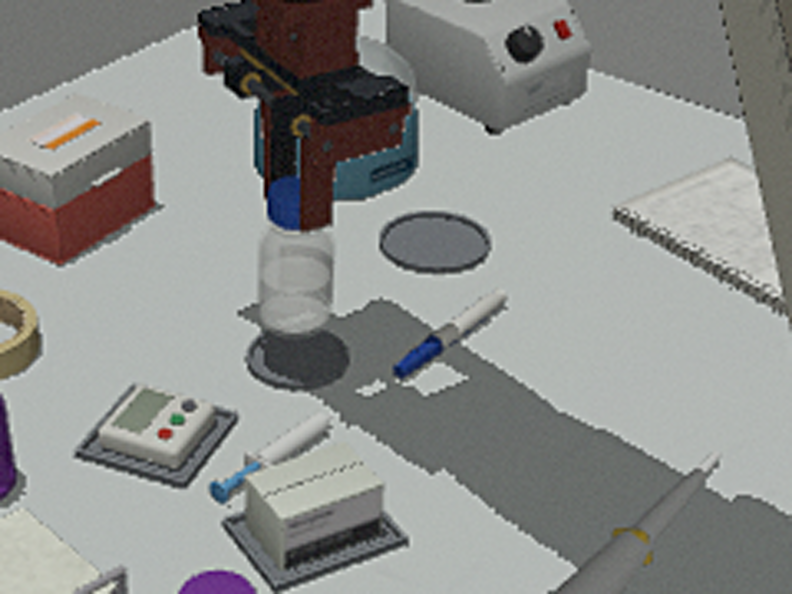

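The small bottle hangs upright over the small round tray at (298,358). I lower it gently.

Call:
jog_arm(
  targets=[
    [0.3,[-1,0,8],0],
    [0.3,[0,0,10],0],
    [0.3,[0,0,7],0],
    [0.3,[0,0,4],0],
    [0.3,[0,0,3],0],
    [0.3,[0,0,1],0],
    [0.3,[0,0,0],0],
    [0.3,[0,0,0],0],
  ],
)

```text
clock: 20.1
eef_pos: [0.598, -0.1231, 0.0948]
ee_rot: [[0.335, 0.942, 0.001], [0.942, -0.335, -0.0], [0.0, 0.001, -1.0]]
wrist_force: [0.2, 0.4, -2.3]
width: 0.0421
grip_force: 25.0
```

```bash
python3 go.py .5982 -.1229 .095 -19.6
```

```text
pos [ 0.598  -0.1231  0.0948] yaw -19.6 tilt [ 0.0006 -0.0001] spin 0.0001 shift_mm after [ 0.3  0.1 -0.2] now-axes [ 0.3  0.1 -0.2] w 0.0421 t 20.1 F [ 0.2  0.4 -2.3] j6 7.0
```

Call:
jog_arm(
  targets=[
    [0.3,[0,0,0.7],0],
    [0.3,[0,0,0],0],
    [0.3,[0,0,0],0],
  ],
)

```text
clock: 20.4
eef_pos: [0.5981, -0.1232, 0.0947]
ee_rot: [[0.335, 0.942, 0.001], [0.942, -0.335, -0.0], [0.0, 0.001, -1.0]]
wrist_force: [-1.5, -0.1, 4.9]
width: 0.0417
grip_force: 25.0
```

Call:
jog_arm(
  targets=[
    [0.6,[0,0,0],0],
    [0.8,[0,0,0],0],
    [1,[0,0,0],0],
    [1,[0,0,0],0],
    [1,[0,0,0],0],
    [1,[0,0,0],0],
    [1,[0,0,-5],0],
    [1,[0,0,-20],0],
  ],
)

```text
clock: 21.2
eef_pos: [0.5963, -0.1228, 0.1176]
ee_rot: [[0.335, 0.942, -0.004], [0.942, -0.335, 0.001], [-0.0, -0.004, -1.0]]
wrist_force: [0.2, -0.8, 0.5]
width: 0.0879
grip_force: 0.0
```

Call:
jog_arm(
  targets=[
    [1,[0,0,-40],0],
    [1,[0,0,-48],0],
    [1,[0,0,-40],0],
    [1,[0,0,-10],0],
    [1,[0,0,0],0],
    [1,[0,0,0],0],
  ],
)

```text
clock: 21.8
eef_pos: [0.5969, -0.1229, 0.2557]
ee_rot: [[0.335, 0.942, -0.002], [0.942, -0.335, 0.0], [-0.0, -0.002, -1.0]]
wrist_force: [0.2, 0.5, -0.6]
width: 0.0881
grip_force: 0.0
```

```bash
python3 go.py .545 .3662 .235 -19.6
```

```text
pos [ 0.5969 -0.1229  0.2557] yaw -19.6 tilt [-0.0018  0.0004] spin 0.0 shift_mm after [ 443.4 -212.9   21. ] now-axes [ 443.4 -212.9   21. ] w 0.0881 t 21.8 F [ 0.2  0.5 -0.6] j6 7.0
```

Run:
```python
from h import *
for n in("top0","scene0"):
    v=V(np.load(n+".npz"));P=v.P.reshape(-1,3)
    for lo,hi in((.0,.05),(.05,.2),(.2,.35),(.35,.8)):
        q=P[(P[:,2]>lo+.02)&(P[:,2]<hi)&(P[:,0]>.2)&(P[:,0]<.85)&(P[:,1]>.42)]
        print(n,lo,hi,len(q),q[:,1].min().round(3) if len(q) else "", np.percentile(q,[1,50,99],axis=0).round(2).tolist() if len(q) else "")
```

```text
top0 0.0 0.05 1300 0.42 [[0.32, 0.42, 0.02], [0.59, 0.55, 0.04], [0.84, 0.55, 0.05]]
top0 0.05 0.2 7124 0.421 [[0.31, 0.42, 0.07], [0.62, 0.55, 0.13], [0.85, 0.65, 0.2]]
top0 0.2 0.35 8568 0.544 [[0.31, 0.55, 0.22], [0.55, 0.55, 0.29], [0.84, 0.65, 0.35]]
top0 0.35 0.8 17159 0.543 [[0.33, 0.55, 0.37], [0.62, 0.55, 0.45], [0.84, 0.57, 0.54]]
scene0 0.0 0.05 1259 0.42 [[0.31, 0.42, 0.02], [0.55, 0.44, 0.03], [0.72, 0.67, 0.05]]
scene0 0.05 0.2 3442 0.421 [[0.32, 0.42, 0.07], [0.32, 0.56, 0.14], [0.84, 0.61, 0.2]]
scene0 0.2 0.35 10874 0.55 [[0.3, 0.55, 0.22], [0.32, 0.6, 0.29], [0.33, 0.66, 0.35]]
scene0 0.35 0.8 10212 0.55 [[0.32, 0.55, 0.37], [0.32, 0.57, 0.43], [0.34, 0.62, 0.53]]
```

Call:
jog_arm(
  targets=[
    [1,[20,-10,0],0],
    [1,[40,-19,0],0],
    [1,[43,-21,0],0],
    [1,[43,-21,0],0],
    [1,[43,-21,0],0],
    [1,[43,-21,0],0],
    [1,[43,-20,0],0],
    [1,[25,-12,0],0],
  ],
)

```text
clock: 22.6
eef_pos: [0.5599, 0.2109, 0.2543]
ee_rot: [[0.333, 0.943, -0.004], [0.943, -0.333, -0.001], [-0.002, -0.004, -1.0]]
wrist_force: [0.5, 0.4, 0.3]
width: 0.0884
grip_force: 0.0
```

Call:
jog_arm(
  targets=[
    [1,[35,-17,0],0],
    [1,[40,-19,0],0],
    [1,[40,-19,0],0],
    [1,[20,-9,0],0],
    [1,[8,-4,10],0],
    [1,[0,0,11],0],
    [1,[0,0,0],0],
    [1,[0,0,0],0],
  ],
)

```text
clock: 23.4
eef_pos: [0.5455, 0.3639, 0.2347]
ee_rot: [[0.337, 0.942, -0.002], [0.942, -0.337, -0.002], [-0.002, -0.001, -1.0]]
wrist_force: [-0.3, -0.2, -0.1]
width: 0.0878
grip_force: 0.0
```

```bash
python3 go.py .545 .3662 .177 -19.6;python3 - <<'E'
from bench import camera
from h import *
v=V(camera("scene"))
cv2.imwrite(f"pics/scene6.png",cv2.resize(v.im[120:380,60:420],None,fx=2.2,fy=2.2,interpolation=2)[:,:,::-1])
E
```

```text
pos [0.5455 0.3639 0.2347] yaw -19.68 tilt [-0.002  -0.0016] spin -0.0013 shift_mm after [ 2.1 -1.2 57.7] now-axes [ 2.1 -1.2 57.7] w 0.0878 t 23.4 F [-0.3 -0.2 -0.1] j6 52.0
```

View pics/scene6.png

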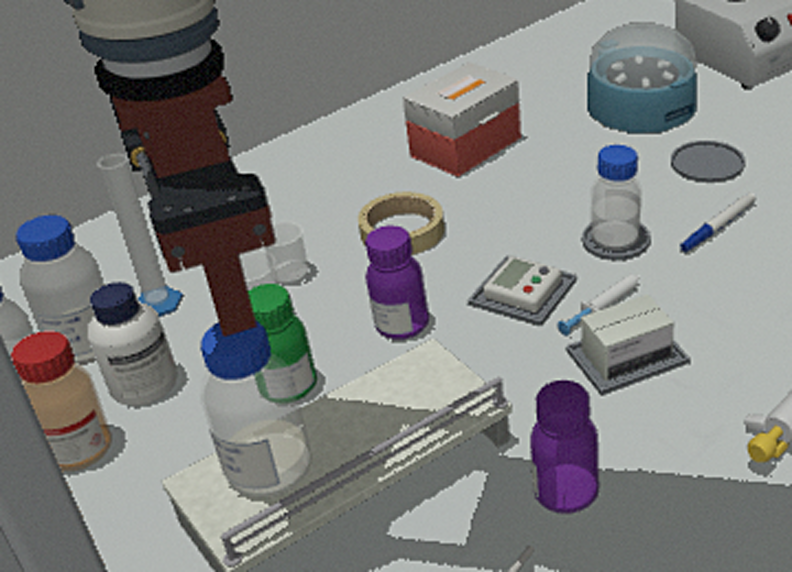

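The small bottle stands in its tray at (615,235), and the gripper is over the large blue cap at (237,345). I go down and grip it.

Call:
jog_arm(
  targets=[
    [1,[1.5,-0.5,20],0],
    [1,[0,0,20],0],
    [1,[0,0,12],0],
    [1,[0,0,6],0],
    [1,[0,0,0],0],
    [1,[0,0,0],0],
    [1,[0,0,0],0],
  ],
)

```text
clock: 24.15
eef_pos: [0.5463, 0.3675, 0.179]
ee_rot: [[0.335, 0.942, 0.001], [0.942, -0.335, 0.001], [0.001, 0.001, -1.0]]
wrist_force: [-0.8, 0.7, -1.1]
width: 0.0877
grip_force: 0.0
```

Call:
jog_arm(
  targets=[
    [0.3,[0,0,0],0],
    [0.3,[0,0,0],0],
    [0.3,[0,0,0],0],
    [0.3,[0,0,0],0],
    [0.3,[0,0,0],0],
    [0.3,[0,0,0],0],
    [0.3,[0,0,0],0],
    [0.3,[0,0,0],0],
  ],
  force=30,
)

```text
clock: 24.95
eef_pos: [0.5456, 0.3673, 0.1779]
ee_rot: [[0.335, 0.942, -0.0], [0.942, -0.335, -0.0], [-0.0, -0.0, -1.0]]
wrist_force: [-1.5, 0.1, -0.1]
width: 0.0455
grip_force: 28.6
```

Call:
jog_arm(
  targets=[
    [0.3,[0,0,-5],0],
    [0.3,[0,0,-15],0],
    [0.3,[0,0,-25],0],
    [0.3,[0,0,-30],0],
    [0.3,[0,0,-20],0],
    [0.3,[0,0,-5],0],
    [0.3,[0,0,0],0],
    [0.3,[0,0,0],0],
  ],
)

```text
clock: 25.75
eef_pos: [0.5451, 0.3668, 0.277]
ee_rot: [[0.335, 0.942, -0.001], [0.942, -0.335, -0.001], [-0.001, -0.001, -1.0]]
wrist_force: [-0.2, 1.3, -3.5]
width: 0.0459
grip_force: 28.5
```

```bash
python3 go.py .6232 -.325 .277 -19.6
```

```text
pos [0.5451 0.3668 0.277 ] yaw -19.6 tilt [-0.0014 -0.001 ] spin 0.0001 shift_mm after [-6.256e+02  3.056e+02  5.000e-01] now-axes [-6.256e+02  3.056e+02  5.000e-01] w 0.0459 t 25.75 F [-0.2  1.3 -3.5] j6 52.0
```

Call:
jog_arm(
  targets=[
    [0.3,[-10,5,0],0],
    [0.3,[-20,10,0],0],
    [0.3,[-30,15,0],0],
    [0.3,[-30,15,0],0],
    [0.3,[-30,15,0],0],
    [0.3,[-30,15,0],0],
    [0.3,[-30,15,0],0],
    [0.3,[-30,15,0],0],
  ],
)

```text
clock: 26.55
eef_pos: [0.5735, 0.132, 0.2768]
ee_rot: [[0.336, 0.942, -0.002], [0.942, -0.336, -0.001], [-0.001, -0.002, -1.0]]
wrist_force: [-0.1, -0.6, -2.4]
width: 0.0456
grip_force: 28.5
```

Call:
jog_arm(
  targets=[
    [0.3,[-30,14.5,0],0],
    [0.3,[-30,14.5,0],0],
    [0.3,[-30,14.5,0],0],
    [0.3,[-30,14.5,0],0],
    [0.3,[-30,14.5,0],0],
    [0.3,[-30,14.5,0],0],
    [0.3,[-30,14.5,0],0],
    [0.3,[-30,14.5,0],0],
  ],
)

```text
clock: 27.35
eef_pos: [0.602, -0.1327, 0.2768]
ee_rot: [[0.336, 0.942, -0.002], [0.942, -0.336, 0.0], [-0.0, -0.002, -1.0]]
wrist_force: [0.4, 0.4, -3.6]
width: 0.0453
grip_force: 28.5
```

Call:
jog_arm(
  targets=[
    [0.3,[-30,14.5,0],0],
    [0.3,[-30,14.5,0],0],
    [0.3,[-30,14.5,0],0],
    [0.3,[-30,14.5,0],0],
    [0.3,[-28,13,0],0],
    [0.3,[-18,9,0],0],
    [0.3,[-10,4.5,0],0],
    [0.3,[0,0,0],0],
  ],
)

```text
clock: 28.15
eef_pos: [0.6231, -0.3259, 0.2772]
ee_rot: [[0.337, 0.942, -0.001], [0.942, -0.337, 0.0], [0.0, -0.001, -1.0]]
wrist_force: [0.7, 0.2, -3.2]
width: 0.0456
grip_force: 28.5
```

```bash
python3 go.py .6232 -.325 .17 -19.6
```

```text
pos [ 0.6231 -0.3259  0.2772] yaw -19.67 tilt [-0.001   0.0005] spin -0.0013 shift_mm after [ 9.000e-01 -1.000e-01  1.072e+02] now-axes [ 9.000e-01 -1.000e-01  1.072e+02] w 0.0456 t 28.15 F [ 0.7  0.2 -3.2] j6 -9.0
```

Call:
jog_arm(
  targets=[
    [0.3,[1,0,10],0],
    [0.3,[0,0,25],0],
    [0.3,[0,0,30],0],
    [0.3,[0,0,25],0],
    [0.3,[0,0,15],0],
    [0.3,[0,0,2],0],
    [0.3,[0,0,0],0],
    [0.3,[0,0,0],0],
  ],
)

```text
clock: 28.95
eef_pos: [0.6249, -0.3242, 0.1725]
ee_rot: [[0.335, 0.942, 0.002], [0.942, -0.335, -0.001], [-0.0, 0.002, -1.0]]
wrist_force: [0.7, -0.0, -2.0]
width: 0.0454
grip_force: 28.6
```

```bash
python3 go.py .6232 -.325 .13 -19.6;python3 - <<'E'
from bench import camera
from h import *
P=V(np.load("top0.npz")).P[110:190,445:515].reshape(-1,3);print("teal",np.percentile(P,[2,50,99.5],axis=0).round(3).tolist())
v=V(camera("scene"))
cv2.imwrite(f"pics/scene7.png",cv2.resize(v.im[60:260,260:500],None,fx=3,fy=3,interpolation=2)[:,:,::-1])
E
```

```text
pos [ 0.6249 -0.3242  0.1725] yaw -19.57 tilt [ 0.0022 -0.0011] spin 0.0005 shift_mm after [-1.4 -1.4 42.5] now-axes [-1.4 -1.4 42.5] w 0.0454 t 28.95 F [ 0.7 -0.  -2. ] j6 -9.0
teal [[0.695, -0.478, -0.003], [0.769, -0.357, 0.041], [0.923, -0.287, 0.123]]
```

View pics/scene7.png

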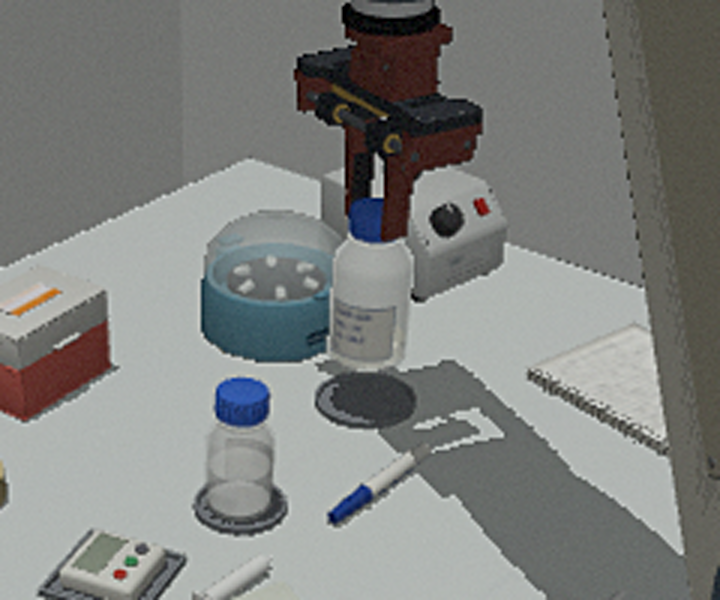

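The large bottle hangs upright over the large round tray at (365,398), and the nearby teal device is only 0.12 m tall, well below the gripper body. I lower it.

Call:
jog_arm(
  targets=[
    [0.3,[-0.5,-0.5,10],0],
    [0.3,[0,0,12],0],
    [0.3,[0,0,8],0],
    [0.3,[0,0,5],0],
    [0.3,[0,0,3],0],
    [0.3,[0,0,1.5],0],
    [0.3,[0,0,0],0],
    [0.3,[0,0,0],0],
  ],
)

```text
clock: 29.8
eef_pos: [0.6235, -0.3244, 0.1318]
ee_rot: [[0.335, 0.942, 0.001], [0.942, -0.335, -0.0], [-0.0, 0.001, -1.0]]
wrist_force: [-0.6, 0.2, -3.8]
width: 0.0457
grip_force: 28.5
```

```bash
python3 go.py .6232 -.325 .13 -19.6
```

```text
pos [ 0.6235 -0.3244  0.1318] yaw -19.6 tilt [ 0.0005 -0.0003] spin 0.0001 shift_mm after [-0.6 -0.1  1.8] now-axes [-0.6 -0.1  1.8] w 0.0457 t 29.8 F [-0.6  0.2 -3.8] j6 -9.0
```

Call:
jog_arm(
  targets=[
    [0.3,[0,0,1],0],
    [0.3,[0,0,0.5],0],
    [0.3,[0,0,0],0],
    [0.3,[0,0,0],0],
    [0.3,[0,0,0],0],
  ],
)

```text
clock: 30.3
eef_pos: [0.6233, -0.3243, 0.13]
ee_rot: [[0.335, 0.942, 0.0], [0.942, -0.335, 0.0], [0.0, 0.0, -1.0]]
wrist_force: [1.1, -1.1, -3.8]
width: 0.0457
grip_force: 28.5
```

Call:
jog_arm(
  targets=[
    [0.3,[0,0,0.5],0],
    [0.3,[0,0,0.5],0],
    [0.3,[0,0,0],0],
    [0.3,[0,0,0],0],
  ],
)

```text
clock: 30.7
eef_pos: [0.6236, -0.3244, 0.1299]
ee_rot: [[0.335, 0.942, 0.001], [0.942, -0.335, -0.0], [-0.0, 0.001, -1.0]]
wrist_force: [-1.7, 1.6, 6.0]
width: 0.0458
grip_force: 29.0
```

Contact with the tray floor: the wrist force went from -3.8 to +6 N. I release and lift clear.

Call:
jog_arm(
  targets=[
    [0.6,[0,0,0],0],
    [0.8,[0,0,0],0],
    [1,[0,0,0],0],
    [1,[0,0,0],0],
    [1,[0,0,0],0],
    [1,[0,0,0],0],
    [1,[0,0,-5],0],
    [1,[0,0,-20],0],
  ],
)

```text
clock: 31.5
eef_pos: [0.6219, -0.3236, 0.1522]
ee_rot: [[0.335, 0.942, -0.004], [0.942, -0.335, 0.002], [0.001, -0.004, -1.0]]
wrist_force: [-0.5, -0.0, -0.3]
width: 0.0875
grip_force: 0.0
```

Call:
jog_arm(
  targets=[
    [1,[0,0,-40],0],
    [1,[0,0,-40],0],
    [1,[0,0,-20],0],
    [1,[-10,0,0],0],
    [1,[-40,-20,0],0],
    [1,[-40,-20,0],0],
    [1,[-40,-20,0],0],
    [1,[-40,-20,0],0],
  ],
)

```text
clock: 32.3
eef_pos: [0.4887, -0.4585, 0.2523]
ee_rot: [[0.335, 0.942, -0.002], [0.942, -0.335, 0.001], [0.001, -0.002, -1.0]]
wrist_force: [0.7, -1.1, 0.4]
width: 0.0878
grip_force: 0.0
```

Call:
jog_arm(
  targets=[
    [1,[-40,-25,0],0],
    [1,[-40,-25,0],0],
    [1,[-20,-15,0],0],
    [1,[0,0,0],0],
    [1,[0,0,0],0],
    [1,[0,0,0],0],
  ],
)

```text
clock: 32.9
eef_pos: [0.3967, -0.5293, 0.2533]
ee_rot: [[0.335, 0.942, -0.0], [0.942, -0.335, 0.001], [0.001, -0.001, -1.0]]
wrist_force: [0.2, 0.1, 0.4]
width: 0.0881
grip_force: 0.0
```

Run:
```python
from bench import camera,arm
from h import *
T=V(camera("top"));print("clock",arm.sense()["clock"])
cv2.imwrite("pics/top8.png",cv2.resize(T.im[150:330,290:510],None,fx=3.2,fy=3.2,interpolation=2)[:,:,::-1])
H=T.hsv;z=T.P[...,2]
for n,X,t in(("large",(.6236,-.3244,.147),(.623,-.325)),("small",(.598,-.123,.113),(.598,-.123))):
    b=comp((H[...,0]>100)&(H[...,0]<125)&(H[...,1]>120)&(z>.07),T.proj(X));zt=np.percentile(z[b],90);d=b&(abs(z-zt)<.004)
    p=T.P[d].mean(0);print(n,p.round(4),"ztop",zt.round(4),"err mm",((p[:2]-t)*1000).round(1))
for n,X,lo,t in(("carton",(.4585,.0187,.047),.038,(458.2,19.1)),("timer",(.608,.0145,.02),.013,(607.9,14.4))):
    m=comp((z>lo)&(z<.06),T.proj(X));w=T.P[m];r=cv2.minAreaRect((w[:,:2]*1000).astype(np.float32))
    print(n,np.round(r[0],1),np.round(r[1],1),round(r[2],1),"z",np.median(w[:,2]).round(4),"err",np.round(np.array(r[0])-t,1))
```

```text
clock 32.95
large [ 0.6225 -0.323   0.1488] ztop 0.1507 err mm [-0.5  2. ]
small [ 0.5982 -0.1226  0.1146] ztop 0.1165 err mm [0.2 0.4]
carton [460.4  19. ] [75.6 51.2] 70.3 z 0.0474 err [ 2.2 -0.1]
timer [609.   14.8] [64.5 64. ] 18.9 z 0.0205 err [1.1 0.4]
```

View pics/top8.png

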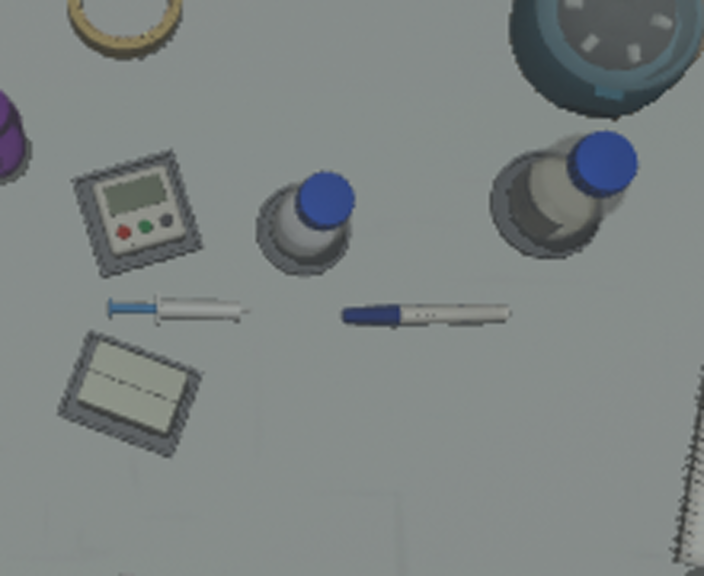

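All four are inside their rims: timer (140,213), carton (130,395), small bottle (310,230), large bottle (555,205). Each is about 2 mm or less from its tray's centre, and the measured heights fit a flat rest on the tray floor. The arm is clear, so I hand in.

```bash
python3 -c "
from bench import ticket
print(ticket.sign_off())"
```

```text
the job is handed in; nothing more can be done
None
```

The timer, the carton and both bottles are in their matching trays, each about 2 mm or less from its tray's centre by the top camera, and the job was handed in at about 33 s; the sign-off gave no verdict.

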